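# Hang the slotted bracket on the stand's headed pin

## Task

Take the slotted metal bracket that stands on the bench and hang it on the headed pin of the wooden stand: with its ledge down, slide the slot in its side edge sideways over the pin, behind the pin's head, then let the bracket down until the pin sits at the top of the notch and the bracket hangs plumb and free. The pin's height has been set by hand and is not known exactly, so feel for it and never press the bracket or the gripper on the stand with more than about 20 N. Leave the glue bottles and the roll of tape where they are.

Things in the scene. Friction and masses are not known exactly. Their poses are not given: they have to be found in the camera images.
- bracket_grip (a point): Middle of the bracket's plain top tab (50 mm wide, 8 mm thick, from 100 to 150 mm above the underside), 128 mm above the underside; grip it across the thickness from above. Bracket axes (all its points): x is the plate's thickness direction, y runs along its width, z up.
- bracket_seat (a point): Where the pin's axis lies once the bracket hangs: 45.5 mm straight below bracket_grip, 82.5 mm above the underside. Seen from this point the slot runs along y at z = -22.5 to -9.5 mm, open at the plate's -y edge, closed inner end at y = +6.5 mm. There a notch (y = -6.5 to +6.5 mm) rises from the slot up to z = +4.5 mm.
- bracket_lip (a point): Point on the straight lower edge of the lip over the slot, in the slot's mouth: 33 mm to -y and 9.5 mm below bracket_seat. The lip reaches 11 mm further to -y; the jaw below the 13 mm high slot ends 11 mm to +y of this point, so the lip overhangs the jaw by 22 mm and a pin can be felt from above with it.
- bracket: The bracket: upright grey metal plate 8 mm thick, 150 mm tall, 74 mm wide at the lip, 0.24 to 0.39 kg, standing on a ledge 40 x 52 x 8 mm at its foot. Below the slot the plate spans y = -22 to +30 mm. Origin: under the plate, 82.5 mm below bracket_seat.
- rack_mark (a point): A mark of the stand. Axes: -x points out of the stand along the pin, y across, z up; the bracket hangs with its axes along these. The round steel pin, 9 mm thick, lies along x through the mark's x and y, its axis up to 10 mm higher or lower than the mark (not measured; it does not yield). The plate has 16 mm of free pin: from 8 mm behind the mark to 8 mm before it.
- rack: Wooden stand fixed to the bench; origin 170 mm below the mark and 28 mm behind it (+x). Foot 110 x 100 x 22 mm; post 34 mm wide, 172 mm tall, its front 28 mm behind the mark. A steel block (20 mm deep, 26 mm wide, from 22 mm below to 8 mm above the pin's axis) carries the pin; the pin's head is a disc 20 mm across, 4 mm thick, too big for the slot.
- glue_bottle: Big glue bottle, orange cap, 65 x 60 x 168 mm, to be left alone; origin at the middle of its underside.
- glue_bottle_2: Small glue bottle, grey cap, 58 x 54 x 148 mm, to be left alone; origin at the middle of its underside.
- masking_tape: Roll of masking tape, 96 mm across, 24 mm high, to be left alone; origin at the middle of its underside.
There are look-alikes about, which are no part of the job. What is shaped like the bracket but turquoise is not meant.

How it is judged:
By the outcome, as a careful person would: the job done as asked, in the order asked, and still so for the second after the job is handed in, with the robot touching nothing.
It also fails if it takes over 48 s, if anything falls off the work surface, if the arm or the gripper's body presses on something with over 40 N, if the wrist force passes 120 N, or if a joint passes its speed limit or range.

## Robot

A 7-joint arm with a two-finger parallel gripper is mounted at the origin on a cart in front of the work surface, level with it; the furniture and walls round the work are solid. World frame = base frame: x ahead of the robot, y to its left, z up, the work surface at z = 0. Lengths are in m, angles in rad, forces in N, time in s.
With the tool pointing down it reaches from about 0.4 to 0.85 m from the base axis. Payload 10.4 kg.
Tool frame: the origin (TCP) lies midway between the tips of the shut fingers; the grasp point (between the pads) lies 19 mm behind it; z points along the fingers, y is the line along which they close (so a half turn about z gives the same grasp; the last joint's range is limited). The gripper opens to 85 mm and grips with 20 to 120 N. Pads are 22 mm wide; open, the fingers measure 114 mm over their backs; the gripper's body (76 mm by 85 mm) begins 54 mm behind the grasp point. The pads swing forward as they close: fully open they stand 13 mm farther back than shut.
Start: joints at [-1.204, 0.332, -0.065, 1.46, 0.022, 1.35, -0.088], TCP at [0.237, 0.578, 0.231] pointing down, gripper open.
Joint ranges: [-2.6, 2.6], [-0.5, 2.12], [-1.47, 1.34], [0.16, 2.42], [-1.27, 4.41], [0.06, 2.06], [-2.6, 2.6]. Speed limits (rad/s): [2.22, 2.22, 2.79, 2.79, 3.14, 3.14, 3.14].

## Interface

Orientations are given as a unit quaternion [w, x, y, z].
In Python, from cell import observe, snapshot, camera_params, close_job gives the robot as it stands.
- The arm moves only by the tool send_rows, never from a script. Its argument "increments" is text: rows parted by semicolons, each of 4 numbers parted by spaces: the shift along the tool's x, y, z in units of 40 mm (1.0 is 40 mm), then the turn about the tool's z in units of 8 degrees (1.0 is 8 degrees). In form: dx dy dz spin; .... A call has exactly 10 rows; each row shifts and turns the commanded pose from where the row before left it, along the tool's axes as they then stand; what a row does not reach is not made up. A row lasts 1/10 s, in which the tool goes at most 50 mm and 8.59 degrees, less where a joint would pass 70% of its speed; a pose out of reach is approached as far as the arm can. A call is refused whole if a number of a shift passes 1 or a number of a turn 1, either way. A call with a gripper value outside its range is refused whole. "claw" is the opening, from 0 (shut) to 1 (fully open), set as the call begins (left out, the last holds). The fingers move at their own pace and stop on an object; "force" is the grip in N (left out, the last holds). Time passes only in rows, so rows that do not move let the fingers close, or fill a call up. It gives the time, the measured TCP pose, the force, the opening and the grip force at its end, in the units of the state.
- observe(): the state, without advancing time (a new reading comes with each control period).
- snapshot(name): name is "side" or "top"; returns (picture, depth): 384x512x3 uint8, blue, green, red; 384x512 float32, m along the optical axis (not along the pixel's ray), 0 where there is no reading.
- camera_params(name): a dict with "mtx" (3x3 intrinsics, pixels), "k1" (the pictures are not rectified: a ray, as slopes to the right and down, at radius r is drawn at 1 + k1 r^2 times it, then the intrinsics apply), "R" (3x3) and "t" (3): a world point X has camera coordinates R X + t. Camera axes: x right, y down, z forward; pixel columns grow to the right and rows downward; lengths in m; the calibration is good to about 2 mm. A picture is of the moment at which its call begins. camera_params takes no time and is no camera call.
- close_job(): hands the job in; it is judged then, once.
The state is a dict: "time_s": time; "qpos": joint angles; "qd": joint speeds; "tau": joint torques, N m; "tcp_pos": TCP position; "eef_rot": TCP orientation; "contact_force": force on the tool from outside, world axes, zero at the start; "moment": the same for the moment, N m; "opening": finger opening in m; "finger_force": force on a finger pad.
Only numpy, scipy, OpenCV 4.12 (cv2) and the standard library are available. Lean on these libraries where they do the work, as an engineer would, in place of code of your own. Each camera call takes 0.05 s, during which the arm holds its last target. There are 200 camera calls.

## Working session

There is one attempt and no reset: what is moved stays moved. The work goes in short steps, Python scripts to look and compute and a tool call to move; the robot and the scene stay as the last step left them, time stands still between calls to the robot, and variables do not carry over. Pictures are saved under pics/ and viewed, at most 10 in all, crops included, and the job is handed in when it is done.

Besides the shell and the picture viewer there is one more tool, called after "Emit:" by a JSON object that holds its "op" and its "data", one argument or row to a line. send_rows: Moves the arm, as the interface text tells. Its arguments: {"type":"object","properties":{"increments":{"type":"string"},"claw":{"type":"number"},"force":{"type":"number"}},"required":["increments"]}

```bash
mkdir -p pics; ls; python3 - <<'E'
from cell import *
import cv2,numpy as np
for n in("side","top"):
    p,d=snapshot(n);cv2.imwrite(f"pics/{n}0.png",p);np.save(f"{n}0.npy",d)
    c=camera_params(n);print(n,c)
s=observe();print(s)
E
```

```text
pics
side {'mtx': array([[381.07577583,   0.        , 251.51177089],
       [  0.        , 381.07577583, 191.99418126],
       [  0.        ,   0.        ,   1.        ]]), 'k1': -0.04026342972674197, 'R': array([[ 0.99768551, -0.06793098,  0.00299977],
       [-0.03068316, -0.48912824, -0.87167202],
       [ 0.0606808 ,  0.86956251, -0.49008049]]), 't': array([-0.49588696,  0.15953256,  1.06614116])}
top {'mtx': array([[353.01594001,   0.        , 257.76896594],
       [  0.        , 353.01594001, 190.24037408],
       [  0.        ,   0.        ,   1.        ]]), 'k1': 0.0017735503314215604, 'R': array([[-0.01527041, -0.99950458, -0.02752118],
       [-0.99288055,  0.01840959, -0.11768305],
       [ 0.1181314 ,  0.02552818, -0.99266978]]), 't': array([0.08542454, 0.51070554, 1.15654931])}
{'time_s': 0.1, 'qpos': array([-1.20361766,  0.33283292, -0.06470916,  1.4608536 ,  0.02159985,
        1.34990653, -0.08850839]), 'qd': array([ 0.00057047, -0.00165916, -0.00013966, -0.00196524, -0.00167917,
        0.00092725, -0.00047502]), 'tau': array([ 7.64384495e-04, -6.26740408e+01,  4.86821076e-02, -3.92438221e+01,
        1.63144124e-02,  6.85611041e-03, -9.06381104e-06]), 'tcp_pos': array([0.23735931, 0.57780912, 0.23058216]), 'eef_rot': array([-9.90003114e-05,  1.93648424e-01,  9.81070773e-01, -6.44907685e-04]), 'contact_force': array([ 0.90417054, -0.4359814 , -0.03008263]), 'moment': array([0.00449463, 0.06745001, 0.0172643 ]), 'finger_force': 0.0, 'opening': 0.08512216218252855}
```

View pics/side0.png

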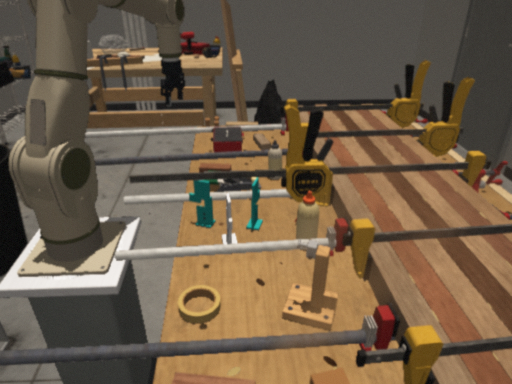

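View pics/top0.png

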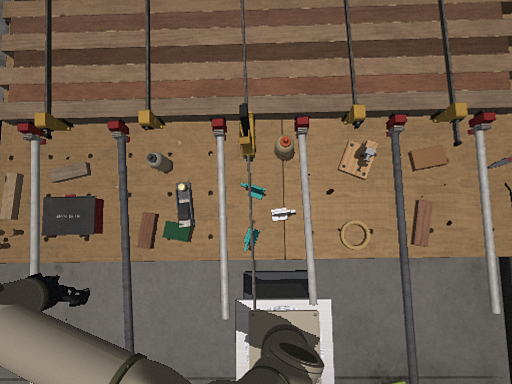

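The side view shows the grey bracket at about (230,220) and the stand at (315,290), with its pin near (325,243) behind a clamp bar. In the top view the bracket is at (283,214), the stand at (358,157) and the tape at (355,235). Clamp bars cross above the bench, so I need their heights.

```bash
cat > h.py <<'E'
import numpy as np,cv2
from cell import *
def rays(n,uv):
    c=camera_params(n);D=np.array([c['k1'],0,0,0,0.])
    uv=np.array(uv,float).reshape(-1,1,2)
    xy=cv2.undistortPoints(uv,c['mtx'],D).reshape(-1,2)
    return c,np.c_[xy,np.ones(len(xy))]
def depthpts(n,uv,d):
    c,r=rays(n,uv);uv=np.array(uv).reshape(-1,2).astype(int)
    return (r*d[uv[:,1],uv[:,0]][:,None]-c['t'])@c['R']
def plane(n,uv,z):
    c,r=rays(n,uv);o=-c['R'].T@c['t'];w=r@c['R']
    return o+w*((z-o[2])/w[:,2])[:,None]
def cloud(n,d):
    v,u=np.mgrid[0:384,0:512];uv=np.c_[u.ravel(),v.ravel()]
    return depthpts(n,uv,d).reshape(384,512,3)
def crop(src,dst,x0,y0,x1,y1,k):
    im=cv2.imread(src)[y0:y1,x0:x1];cv2.imwrite(dst,cv2.resize(im,None,fx=k,fy=k,interpolation=cv2.INTER_CUBIC))
E
python3 - <<'E'
from h import *
np.set_printoptions(precision=3,suppress=True)
d=np.load('top0.npy');P=cloud('top',d)
for c,us in((200,(222,249,250,251,306,307,308,309,401,402)),(240,(223,251,252,308,310,311,404,405)),(150,(218,219,220,246,303,304,305,398,399))):
    for u in us: print(u,c,P[c,u])
np.save('Ptop0.npy',P)
print('bench',P[220,330],P[180,330])
# high points near bracket and stand
for (a,b,e,f) in((265,200,300,228),(335,130,385,185)):
    Q=P[b:f,a:e].reshape(-1,3);Q=Q[(Q[:,2]>.03)&(Q[:,2]<.3)]
    for lo in np.arange(.03,.24,.02):
        S=Q[(Q[:,2]>=lo)&(Q[:,2]<lo+.02)]
        if len(S):print(round(lo,2),len(S),S.mean(0),S.min(0),S.max(0))
crop('pics/top0.png','pics/tc.png',235,120,395,230,5)
crop('pics/side0.png','pics/sc.png',180,170,350,335,3.6)
E
```

```text
222 200 [0.479 0.195 0.055]
249 200 [0.466 0.099 0.179]
250 200 [0.466 0.096 0.182]
251 200 [0.467 0.094 0.167]
306 200 [ 0.474 -0.081  0.054]
307 200 [ 0.474 -0.084  0.058]
308 200 [ 0.474 -0.088  0.051]
309 200 [ 0.474 -0.092  0.05 ]
401 200 [ 0.469 -0.388  0.057]
402 200 [ 0.469 -0.392  0.054]
223 240 [0.348 0.192 0.055]
251 240 [0.35  0.095 0.181]
252 240 [0.35  0.092 0.181]
308 240 [ 0.344 -0.083  0.058]
310 240 [ 0.344 -0.09   0.052]
311 240 [ 0.344 -0.093  0.055]
404 240 [ 0.34  -0.389  0.058]
405 240 [ 0.34  -0.394  0.054]
218 150 [0.648 0.208 0.053]
219 150 [0.646 0.204 0.059]
220 150 [0.647 0.201 0.056]
246 150 [0.605 0.103 0.228]
303 150 [ 0.641 -0.076  0.056]
304 150 [ 0.641 -0.08   0.058]
305 150 [ 0.642 -0.084  0.052]
398 150 [ 0.635 -0.39   0.054]
399 150 [ 0.635 -0.393  0.054]
bench [ 0.409 -0.166  0.006] [ 0.547 -0.172  0.001]
0.03 4 [ 0.429 -0.001  0.04 ] [ 0.427 -0.016  0.033] [0.431 0.014 0.049]
0.05 5 [0.428 0.005 0.06 ] [ 0.426 -0.008  0.054] [0.43  0.021 0.067]
0.07 5 [ 0.429 -0.001  0.082] [ 0.426 -0.024  0.073] [0.432 0.028 0.09 ]
0.09 24 [ 0.433 -0.013  0.09
[... 174 characters left out ...]
0.026 0.15 ]
0.15 25 [0.432 0.001 0.152] [ 0.428 -0.019  0.15 ] [0.437 0.02  0.154]
0.03 27 [ 0.623 -0.26   0.039] [ 0.608 -0.276  0.03 ] [ 0.664 -0.232  0.05 ]
0.05 28 [ 0.629 -0.26   0.058] [ 0.608 -0.279  0.051] [ 0.667 -0.248  0.069]
0.07 23 [ 0.618 -0.258  0.08 ] [ 0.609 -0.274  0.071] [ 0.637 -0.247  0.09 ]
0.09 19 [ 0.622 -0.253  0.1  ] [ 0.612 -0.263  0.09 ] [ 0.637 -0.247  0.11 ]
0.11 14 [ 0.625 -0.252  0.121] [ 0.617 -0.255  0.11 ] [ 0.639 -0.248  0.13 ]
0.13 12 [ 0.626 -0.251  0.142] [ 0.619 -0.254  0.132] [ 0.639 -0.248  0.15 ]
0.15 39 [ 0.612 -0.259  0.164] [ 0.592 -0.283  0.15 ] [ 0.641 -0.243  0.17 ]
0.17 177 [ 0.61  -0.26   0.178] [ 0.574 -0.285  0.17 ] [ 0.64  -0.238  0.188]
```

View pics/tc.png

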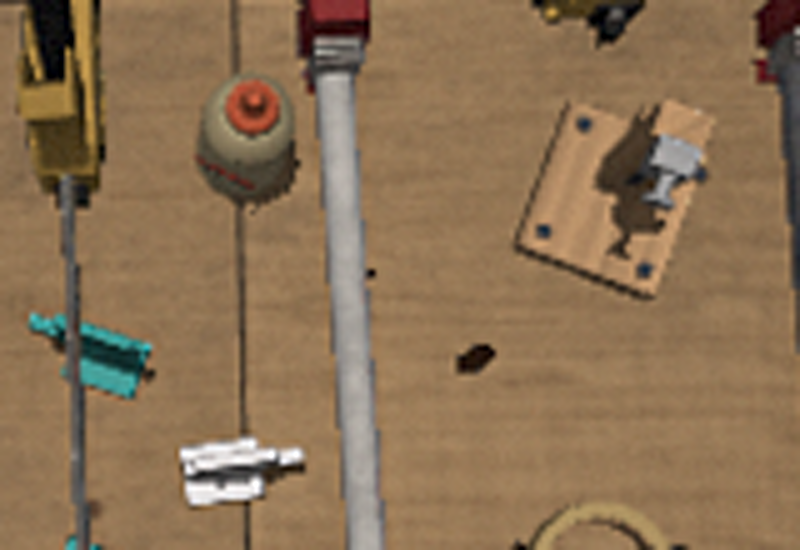

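View pics/sc.png

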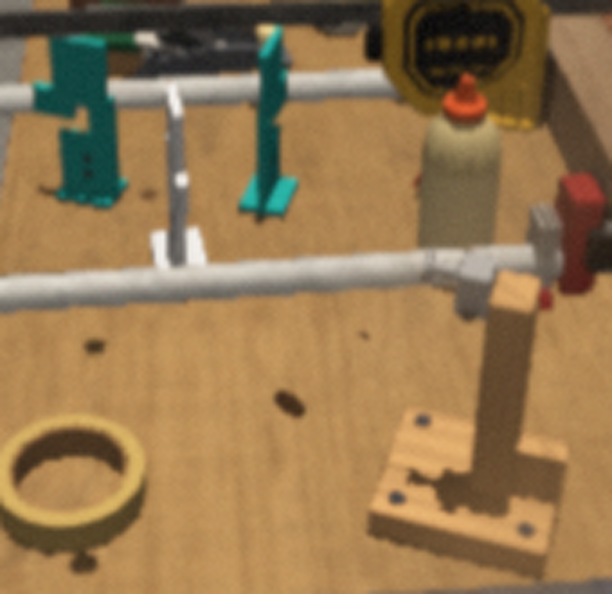

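The crops show the bracket's lip pointing to image right (world -y), with its tab top at crop (225,455). The stand's foot is turned about -20°, and the pin points toward image lower left from the block at (675,160) to the head at (660,200). Clamp bars: y=-0.085 at z≈0.06, and a thin one at y=0.095, z≈0.18.

```bash
python3 - <<'E'
from h import *
np.set_printoptions(precision=4,suppress=True)
P=np.load('Ptop0.npy');im=cv2.imread('pics/top0.png').astype(int)
hsv=cv2.cvtColor(im.astype(np.uint8),cv2.COLOR_BGR2HSV)
def info(mask,z,name):
    v,u=np.nonzero(mask);uv=np.c_[u,v];W=plane('top',uv,z)[:,:2]
    (c,s,a)=cv2.minAreaRect(W.astype(np.float32)*1000);m=W.mean(0);w,V=np.linalg.eigh(np.cov((W-m).T))
    print(name,len(u),'rect',np.array(c),np.array(s),a,'mean',m,'axis deg',np.degrees(np.arctan2(V[1,1],V[0,1])));return uv
roi=np.zeros((384,512),bool)
r=roi.copy();r[200:228,265:302]=1
white=(hsv[...,1]<50)&(hsv[...,2]>110)&r
info(white&(P[...,2]>.135),.15,'tab')
info(white&(P[...,2]>.08)&(P[...,2]<.115),.1,'lip+shoulder')
info(white&(P[...,2]<.03),.008,'ledge')
# stand
r=roi.copy();r[130:185,335:385]=1
grey=(hsv[...,1]<60)&(hsv[...,2]>100)&r
uv=info(grey,.175,'steel')
Q=P[grey];print('z pct',np.percentile(Q[:,2],[5,25,50,75,95]))
for row in range(uv[:,1].min(),uv[:,1].max()+1):
    s=uv[uv[:,1]==row];print(row,s[:,0].min(),s[:,0].max(),P[row,s[:,0],2].round(3))
foot=(np.abs(P[...,2]-.022)<.012)&r&(hsv[...,2]>60)
hh=(hsv[...,0]);
wood=foot&(im[...,2]-im[...,0]>60)&(hsv[...,2]>150)
n,l,st,_=cv2.connectedComponentsWithStats(wood.astype(np.uint8));k=1+st[1:,4].argmax()
info(l==k,.022,'foot')
E
```

```text
tab 40 rect [432.6433   3.5464] [ 7.2041 45.8003] 7.165501594543457 mean [0.4326 0.0038] axis deg 97.12698181057088
lip+shoulder 18 rect [434.0891  -3.1304] [ 7.433  69.9318] 4.483051300048828 mean [ 0.435  -0.0182] axis deg 96.30707275710103
ledge 120 rect [435.0596  -8.1972] [41.2643 81.7572] 7.181526184082031 mean [0.432  0.0059] axis deg 102.58114822127932
steel 80 rect [ 597.5115 -258.5929] [25.899  39.4636] 69.58695983886719 mean [ 0.6014 -0.2594] axis deg 156.47655255915132
z pct [0.1714 0.1819 0.1845 0.1857 0.1873]
147 367 369 [0.183 0.183 0.169]
148 367 372 [0.186 0.186 0.186 0.182 0.185 0.171]
149 366 374 [0.185 0.185 0.184 0.184 0.184 0.181 0.183 0.185 0.174]
150 366 374 [0.183 0.187 0.186 0.186 0.184 0.186 0.185 0.184 0.187]
151 366 374 [0.182 0.184 0.185 0.187 0.187 0.186 0.186 0.187 0.186]
152 365 374 [0.183 0.185 0.184 0.186 0.188 0.186 0.185 0.185 0.182 0.185]
153 367 374 [0.186 0.183 0.185 0.187 0.185 0.186 0.188 0.167]
154 370 373 [0.184 0.185 0.186 0.182]
155 367 372 [0.179 0.184 0.176 0.186]
156 367 369 [0.18  0.181 0.181]
157 366 369 [0.181 0.178 0.181 0.154]
158 366 368 [0.181 0.181 0.18 ]
159 364 368 [0.184 0.187 0.184 0.184 0.026]
160 367 369 [0.185 0.185 0.185]
foot 510 rect [ 613.8489 -262.9242] [ 97.1992 106.639 ] 67.37698364257812 mean [ 0.6071 -0.2516] axis deg -158.20800573093823
```

Emit:
{"op": "send_rows", "data": {
  "increments": "-0.5 -0.57 -0.1 0;-0.5 -0.57 -0.1 0;-0.5 -0.57 -0.1 0;-0.5 -0.57 -0.1 0;-0.5 -0.57 -0.1 0;-0.5 -0.57 -0.1 0;-0.5 -0.57 -0.1 0;-0.5 -0.57 -0.1 0;-0.5 -0.57 0 0;-0.5 -0.57 0 0",
  "claw": 1
}}

```text
time_s: 1.1
tcp_pos: [0.336, 0.2899, 0.2632]
eef_rot: [-0.0, 0.194, 0.981, 0.0]
contact_force: [0.5, 0.6, -0.7]
opening: 0.0855
finger_force: 0.0
```

Emit:
{"op": "send_rows", "data": {
  "increments": "-0.5 -0.57 0 0;-0.5 -0.57 0 0;-0.5 -0.57 0 0;-0.5 -0.57 0 0;-0.5 -0.57 0 0;-0.5 -0.57 0 0;-0.5 -0.57 0 0;-0.5 -0.57 0 0;-0.5 -0.57 0 0;-0.5 -0.57 0 0"
}}

```text
time_s: 2.1
tcp_pos: [0.4342, 0.003, 0.2631]
eef_rot: [-0.0, 0.194, 0.981, 0.0]
contact_force: [0.6, -0.9, -0.1]
opening: 0.0854
finger_force: 0.0
```

Emit:
{"op": "send_rows", "data": {
  "increments": "0 0 0 0.84;0 0 0 0.84;0 0 0 0.84;0 0 0 0.84;0 0 0 0.84;0 0 0 0.84;0 0 0 0.84;0 0 0 0.84;0 0 0 0.84;0 0 0 0"
}}

```text
time_s: 3.1
tcp_pos: [0.434, 0.0043, 0.2631]
eef_rot: [-0.0, 0.662, 0.749, -0.0]
contact_force: [0.2, -0.4, -0.6]
opening: 0.0854
finger_force: 0.0
```

Emit:
{"op": "send_rows", "data": {
  "increments": "0 -0.03 0.45 0;0 0 0.45 0;0 0 0.45 0;0 0 0.45 0;0 0 0.45 0;0 0 0.45 0;0 0 0.45 0;0 0 0.45 0;0 0 0.25 0;0 0 0 0"
}}

```text
time_s: 4.1
tcp_pos: [0.4322, 0.0041, 0.1083]
eef_rot: [-0.001, 0.661, 0.751, -0.001]
contact_force: [-0.6, 0.4, 0.1]
opening: 0.0854
finger_force: 0.0
```

Emit:
{"op": "send_rows", "data": {
  "increments": "0 0 0 0;0 0 0 0;0 0 0 0;0 0 0 0;0 0 0 0;0 0 0 0;0 0 0 0;0 0 0 0;0 0 0 0;0 0 0 0",
  "claw": 0,
  "force": 70
}}

```text
time_s: 5.1
tcp_pos: [0.4333, 0.0042, 0.1096]
eef_rot: [0.0, 0.661, 0.75, 0.0]
contact_force: [-0.5, -0.6, 4.4]
opening: 0.0071
finger_force: 69.3
```

Emit:
{"op": "send_rows", "data": {
  "increments": "0 0 -0.2 0;0 0 -0.35 0;0 0 -0.35 0;0 0 -0.35 0.5;0 0 -0.35 0.5;0 0 -0.35 0.5;0 0 -0.35 0.5;0 0 -0.35 0.5;0 0 -0.3 0.5;0 0 -0.1 0.56"
}}

```text
time_s: 6.1
tcp_pos: [0.4331, 0.0041, 0.2324]
eef_rot: [0.0, 0.826, 0.563, 0.0]
contact_force: [-0.2, 0.2, -3.3]
opening: 0.007
finger_force: 68.3
```

Emit:
{"op": "send_rows", "data": {
  "increments": "-0.28 0.6 0 0;-0.28 0.6 0 0;-0.28 0.6 0 0;-0.28 0.6 0 0;-0.28 0.6 0 0;-0.28 0.6 0 0;-0.28 0.6 0 0;-0.28 0.6 0 0;-0.28 0.6 0 0;-0.28 0.6 0 0"
}}

```text
time_s: 7.1
tcp_pos: [0.6163, -0.1877, 0.2308]
eef_rot: [-0.001, 0.825, 0.565, -0.0]
contact_force: [0.7, -0.2, -3.1]
opening: 0.0073
finger_force: 69.0
```

Emit:
{"op": "send_rows", "data": {
  "increments": "0 0 0 0;0 0 0 0;0 0 0 0;0 0 0 0;0 0 0 0;0 0 0 0;0 0 0 0;0 0 0 0;0 0 0 0;0 0 0 0"
}}

```text
time_s: 8.1
tcp_pos: [0.6159, -0.1874, 0.2313]
eef_rot: [-0.0, 0.826, 0.564, 0.0]
contact_force: [-0.2, -1.1, -3.8]
opening: 0.0074
finger_force: 69.8
```

```bash
python3 - <<'E'
from h import *
out=[]
for n,(a,b,e,f) in(("side",(250,180,370,330)),("top",(315,115,395,190))):
    p,d=snapshot(n);cv2.imwrite(f"pics/{n}1.png",p);np.save(f"{n}1.npy",d)
    crop(f"pics/{n}1.png",f"pics/{n}1c.png",a,b,e,f,4)
A=cv2.imread('pics/side1c.png');B=cv2.imread('pics/top1c.png')
C=np.zeros((600,800,3),np.uint8);C[:600,:480]=A;C[:300,480:]=B[:,:320];cv2.imwrite('pics/c1.png',C)
s=observe();print(s['tcp_pos'],s['contact_force'],s['opening'],s['qpos'])
E
```

```text
[ 0.61595124 -0.18734378  0.23128123] [-0.35058592  0.34744121 -2.77726888] 0.007203296661044901 [-0.22715222  0.41521105  0.61458422  1.43595371 -0.23995604  1.36581103
  0.02430601]
```

View pics/c1.png

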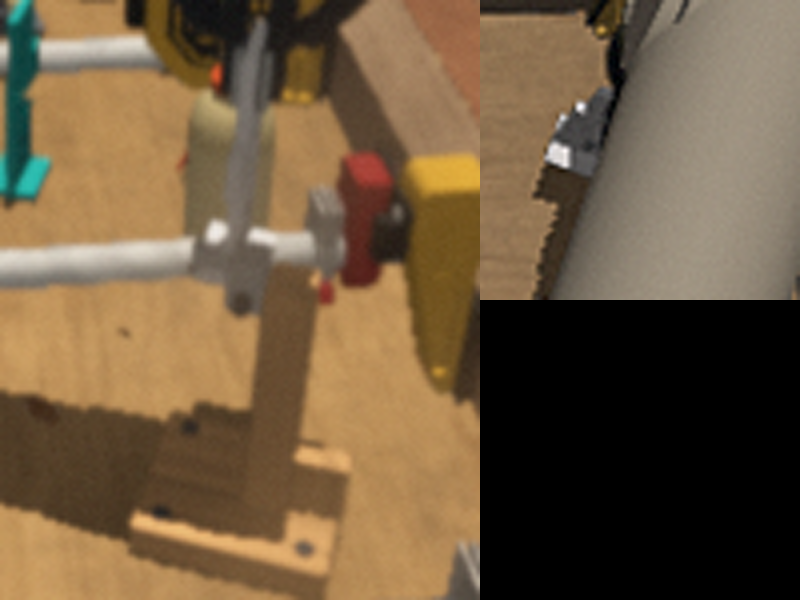

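The side view shows the bracket held edge-on and upright, above and left of the stand, with the pin head at crop (240,300). The arm hides the pin from the top camera. I'll check the pin's x from the side view, using depth to separate it from the bar behind.

```bash
python3 - <<'E'
from h import *
np.set_printoptions(precision=1,suppress=True,linewidth=150)
d=np.load('side0.npy');P=cloud('side',d);im=cv2.imread('pics/side0.png');hsv=cv2.cvtColor(im,cv2.COLOR_BGR2HSV)
a=np.radians(-21.5);xs=np.array([np.cos(a),np.sin(a)]);ys=np.array([-xs[1],xs[0]]);m=np.array([.5901,-.2557])
L=np.dstack([(P[...,:2]-m)@xs,(P[...,:2]-m)@ys,P[...,2]])*1000
for v in range(236,264,2):
    u=np.arange(296,336)
    k=(np.abs(L[v,u,1])<40)&(L[v,u,2]>120)&(L[v,u,2]<200)
    # coordinates on plane y_s=0 by ray
    if k.any():
        uu=u[k];print(v,[(int(q),int(L[v,q,0]),int(L[v,q,1]),int(L[v,q,2]),int(hsv[v,q,1])) for q in uu[::2]])
E
```

```text
240 [(298, -15, 2, 187, 38), (300, -11, 6, 184, 32), (310, 8, 11, 185, 32), (312, 12, 11, 186, 30), (314, 16, 14, 185, 30), (316, 20, 17, 184, 33)]
242 [(299, -12, -1, 184, 24), (301, -8, 4, 181, 25), (303, -5, 6, 180, 30), (308, 5, 3, 185, 30), (310, 9, 5, 185, 24), (312, 13, 6, 185, 23), (314, 17, 7, 185, 24), (316, 21, 8, 185, 25)]
244 [(298, -13, -4, 181, 35), (300, -9, 0, 180, 35), (302, -5, 0, 180, 29), (304, -1, 0, 181, 28), (306, 2, 1, 180, 28), (308, 6, -2, 185, 26), (310, 10, -1, 185, 25), (312, 14, -2, 186, 22), (314, 18, 0, 186, 25), (316, 22, 1, 185, 26)]
246 [(297, -15, -5, 176, 63), (299, -11, -3, 176, 55), (304, -1, -1, 177, 56), (306, 3, -1, 178, 45), (308, 8, -9, 185, 32), (310, 12, -11, 187, 29), (312, 16, -8, 186, 26), (314, 19, -5, 185, 24), (316, 23, -4, 185, 30), (318, 26, 14, 172, 114), (320, 30, 12, 174, 125), (322, 34, 14, 174, 121), (324, 38, 15, 174, 116), (326, 42, 15, 175, 116)]
248 [(307, 6, -7, 178, 62), (309, 10, -10, 181, 57), (311, 14, -9, 181, 51), (313, 18, -11, 184, 42), (315, 22, -10, 184, 38), (317, 24, 11, 168, 111), (319, 29, 6, 173, 129), (3
[... 1266 characters left out ...]
 170, 138), (326, 46, -12, 170, 134), (328, 50, -9, 170, 134)]
258 [(308, 11, -17, 161, 119), (310, 15, -17, 162, 105), (313, 20, -10, 157, 99), (315, 24, -10, 158, 109), (317, 29, -11, 160, 130), (319, 33, -11, 161, 135), (321, 37, -13, 164, 127), (323, 41, -14, 166, 133), (325, 45, -11, 165, 134), (327, 49, -12, 166, 139)]
260 [(315, 25, -12, 155, 129), (317, 29, -12, 156, 139), (319, 33, -11, 156, 129), (321, 37, -13, 159, 135), (323, 41, -11, 158, 129), (325, 45, -13, 161, 135), (327, 49, -12, 161, 133)]
262 [(315, 26, -14, 152, 132), (317, 30, -13, 152, 135), (319, 34, -12, 152, 131), (321, 38, -12, 153, 131), (323, 42, -12, 153, 137), (325, 46, -12, 155, 133), (327, 50, -11, 155, 136)]
```

```bash
python3 - <<'E'
from h import *
np.set_printoptions(precision=1,suppress=True,linewidth=150)
d=np.load('side1.npy');P=cloud('side',d);im=cv2.imread('pics/side1.png');hsv=cv2.cvtColor(im,cv2.COLOR_BGR2HSV)
a=np.radians(-21.5);xs=np.array([np.cos(a),np.sin(a)]);ys=np.array([-xs[1],xs[0]]);m=np.array([.6161,-.1875])
L=np.dstack([(P[...,:2]-m)@xs,(P[...,:2]-m)@ys,P[...,2]])*1000
for v in range(184,252,4):
    u=np.arange(296,330)
    k=(np.abs(L[v,u,0])<25)&(np.abs(L[v,u,1])<55)&(L[v,u,2]>90)&(L[v,u,2]<290)&(hsv[v,u,1]<110)
    uu=u[k]
    if len(uu):print(v,[(int(q),int(L[v,q,0]),int(L[v,q,1]),int(L[v,q,2])) for q in uu])
E
```

```text
184 [(302, -24, -9, 286), (303, -23, -6, 285), (304, -21, -5, 284), (305, -19, -3, 284), (306, -16, -10, 288), (307, -14, -10, 288), (308, -12, -10, 289), (309, -10, -10, 289), (311, -6, -7, 288), (312, -6, 8, 280), (323, 16, 9, 284)]
188 [(304, -20, -4, 274), (305, -17, -10, 278), (306, -15, -8, 278), (307, -13, -13, 280), (308, -11, -10, 280), (309, -9, -10, 279), (310, -7, -8, 279), (311, -5, -7, 279), (312, -5, 9, 270), (313, -2, 4, 273), (314, 0, 3, 274), (315, 1, 2, 275), (316, 5, -9, 282), (317, 7, -10, 282), (318, 9, -8, 282), (319, 11, -8, 282), (320, 13, -9, 283), (321, 15, -9, 284), (322, 17, -7, 283), (323, 19, -5, 282), (324, 21, -5, 282), (325, 23, -4, 282)]
192 [(306, -15, -6, 267), (307, -13, -6, 267), (308, -11, -5, 267), (309, -8, -7, 269), (310, -6, -6, 269), (311, -4, -12, 272), (312, -1, -14, 274), (313, 0, -12, 273), (314, 1, -11, 272), (315, 3, -5, 270), (316, 5, -3, 269), (317, 7, -8, 272), (318, 10, -11, 274), (319, 11, -8, 273), (320, 13, -7, 273), (321, 15, -2, 270)]
196 [(306, -14, -4, 256), (307, -12, -5, 257), (308, -10, -7, 259), (309, -7, -9, 260), (31
[... 1687 characters left out ...]
-21, 177), (309, 0, -22, 177), (310, 2, -21, 178), (311, 3, -4, 166), (312, 2, 15, 152)]
236 [(302, -20, 25, 129), (303, -17, 22, 132), (304, -15, 23, 131), (305, -13, 27, 129), (306, -11, 23, 132), (307, -3, -19, 164), (308, 0, -22, 166), (309, 1, -23, 168), (310, 3, -19, 165), (311, 3, 3, 149), (312, 3, 20, 138)]
240 [(301, -19, 7, 130), (302, -17, 8, 130), (303, -15, 8, 131), (304, -12, 7, 132), (305, -10, 6, 133), (306, -4, -20, 154), (307, -1, -22, 156), (308, 0, -21, 155), (317, 16, 17, 131), (318, 18, 20, 129)]
248 [(299, -18, -20, 127), (300, -16, -22, 130), (301, -13, -23, 131), (302, -11, -22, 131), (303, -9, -21, 131), (304, -7, -18, 129), (305, -4, -20, 131), (306, -2, -20, 131)]
```

Emit:
{"op": "send_rows", "data": {
  "increments": "-0.19 -0.01 0 0;-0.19 -0.01 0 0;-0.19 -0.01 0 0;-0.19 -0.01 0 0;-0.165 -0.01 0 0;0 0 0.04 0;0 0 0.04 0;0 0 0.04 0;0 0 0.04 0;0 0 0.04 0"
}}

```text
time_s: 9.2
tcp_pos: [0.6008, -0.2207, 0.223]
eef_rot: [-0.0, 0.825, 0.565, -0.0]
contact_force: [0.4, -0.8, -2.9]
opening: 0.0072
finger_force: 69.8
```

Emit:
{"op": "send_rows", "data": {
  "increments": "0 0 0.015 0;0 0 0.015 0;0 0 0.015 0;0 0 0.015 0;0 0 0 0;0 0 0 0;0 0 0 0;0 0 0 0;0 0 0 0;0 0 0 0"
}}

```text
time_s: 10.2
tcp_pos: [0.6007, -0.2211, 0.2209]
eef_rot: [-0.0, 0.826, 0.564, 0.0]
contact_force: [-0.7, 0.4, -2.7]
opening: 0.0069
finger_force: 69.8
```

Emit:
{"op": "send_rows", "data": {
  "increments": "0 0 0.01 0;0 0 0.01 0;0 0 0.01 0;0 0 0.01 0;0 0 0.01 0;0 0 0 0;0 0 0 0;0 0 0 0;0 0 0 0;0 0 0 0"
}}

```text
time_s: 11.2
tcp_pos: [0.6007, -0.2211, 0.2189]
eef_rot: [0.0, 0.826, 0.564, 0.0]
contact_force: [-0.5, -0.3, -3.3]
opening: 0.0074
finger_force: 69.8
```

Emit:
{"op": "send_rows", "data": {
  "increments": "0 0 0.01 0;0 0 0.01 0;0 0 0.01 0;0 0 0 0;0 0 0 0;0 0 0 0;0 0 0 0;0 0 0 0;0 0 0 0;0 0 0 0"
}}

```text
time_s: 12.2
tcp_pos: [0.6007, -0.2211, 0.2177]
eef_rot: [-0.0, 0.826, 0.564, 0.0]
contact_force: [-1.0, 0.1, -3.3]
opening: 0.0072
finger_force: 69.8
```

Emit:
{"op": "send_rows", "data": {
  "increments": "0 0 0.01 0;0 0 0.01 0;0 0 0 0;0 0 0 0;0 0 0 0;0 0 0 0;0 0 0 0;0 0 0 0;0 0 0 0;0 0 0 0"
}}

```text
time_s: 13.2
tcp_pos: [0.6008, -0.221, 0.217]
eef_rot: [0.0, 0.826, 0.564, 0.0]
contact_force: [-0.5, 1.2, 1.6]
opening: 0.007
finger_force: 70.4
```

Emit:
{"op": "send_rows", "data": {
  "increments": "0 0 0.01 0;0 0 0.01 0;0 0 0 0;0 0 0 0;0 0 0 0;0 0 0 0;0 0 0 0;0 0 0 0;0 0 0 0;0 0 0 0"
}}

```text
time_s: 14.2
tcp_pos: [0.6009, -0.221, 0.2168]
eef_rot: [0.0, 0.826, 0.564, 0.0]
contact_force: [-2.8, 2.8, 6.7]
opening: 0.0073
finger_force: 71.4
```

Emit:
{"op": "send_rows", "data": {
  "increments": "0 0 -0.05 0;0 0 -0.04 0;-0.06 0 0 0;-0.08 0 0 0;-0.08 0 0 0;-0.08 0 0 0;-0.08 0 0 0;-0.06 0 0 0;0 0 0 0;0 0 0 0"
}}

```text
time_s: 15.2
tcp_pos: [0.5943, -0.2374, 0.2197]
eef_rot: [-0.0, 0.826, 0.564, 0.0]
contact_force: [-0.3, -0.2, -2.5]
opening: 0.0069
finger_force: 69.8
```

Emit:
{"op": "send_rows", "data": {
  "increments": "-0.06 0 0 0;-0.06 0 0 0;-0.06 0 0 0;-0.05 0 0 0;-0.03 0 0 0;0 0 0 0;0 0 0 0;0 0 0 0;0 0 0 0;0 0 0 0"
}}

```text
time_s: 16.2
tcp_pos: [0.5905, -0.247, 0.2196]
eef_rot: [-0.0, 0.826, 0.564, 0.0]
contact_force: [0.3, -0.4, -2.9]
opening: 0.0073
finger_force: 69.8
```

Emit:
{"op": "send_rows", "data": {
  "increments": "-0.025 0 0 0;-0.025 0 0 0;-0.025 0 0 0;-0.025 0 0 0;0 0 0 0;0 0 0 0;0 0 0 0;0 0 0 0;0 0 0 0;0 0 0 0"
}}

```text
time_s: 17.2
tcp_pos: [0.589, -0.2508, 0.2197]
eef_rot: [-0.0, 0.826, 0.564, 0.0]
contact_force: [0.6, -0.1, -3.5]
opening: 0.0073
finger_force: 69.8
```

Emit:
{"op": "send_rows", "data": {
  "increments": "-0.015 0 0 0;-0.015 0 0 0;-0.015 0 0 0;0 0 0 0;0 0 0 0;0 0 0 0;0 0 0 0;0 0 0 0;0 0 0 0;0 0 0 0"
}}

```text
time_s: 18.2
tcp_pos: [0.5884, -0.2525, 0.2197]
eef_rot: [-0.0, 0.826, 0.564, 0.0]
contact_force: [-0.4, 0.6, -2.9]
opening: 0.0074
finger_force: 69.8
```

Emit:
{"op": "send_rows", "data": {
  "increments": "-0.015 0 0 0;-0.015 0 0 0;0 0 0 0;0 0 0 0;0 0 0 0;0 0 0 0;0 0 0 0;0 0 0 0;0 0 0 0;0 0 0 0"
}}

```text
time_s: 19.2
tcp_pos: [0.5881, -0.2533, 0.2196]
eef_rot: [-0.0, 0.825, 0.564, 0.0]
contact_force: [0.9, 4.7, -3.5]
opening: 0.0072
finger_force: 69.8
```

Emit:
{"op": "send_rows", "data": {
  "increments": "-0.0125 0 0 0;-0.0125 0 0 0;0 0 0 0;0 0 0 0;0 0 0 0;0 0 0 0;0 0 0 0;0 0 0 0;0 0 0 0;0 0 0 0"
}}

```text
time_s: 20.2
tcp_pos: [0.588, -0.2536, 0.2196]
eef_rot: [-0.0, 0.825, 0.565, 0.001]
contact_force: [3.1, 5.9, -1.8]
opening: 0.0074
finger_force: 69.8
```

Emit:
{"op": "send_rows", "data": {
  "increments": "0.03 0 0 0;0.03 0 0 0;0.03 0 0 0;0 0 0 0;0 0 0.04 0;0 0 0.04 0;0 0 0.04 0;0 0 0.04 0;0 0 0 0;0 0 0 0"
}}

```text
time_s: 21.2
tcp_pos: [0.5889, -0.2512, 0.2133]
eef_rot: [-0.0, 0.826, 0.564, 0.0]
contact_force: [-0.2, -0.6, -3.3]
opening: 0.0072
finger_force: 69.8
```

Emit:
{"op": "send_rows", "data": {
  "increments": "0 0 0.03 0;0 0 0.03 0;0 0 0.03 0;0 0 0.03 0;0 0 0.03 0;0 0 0 0;0 0 0 0;0 0 0 0;0 0 0 0;0 0 0 0"
}}

```text
time_s: 22.2
tcp_pos: [0.5889, -0.2513, 0.2073]
eef_rot: [0.0, 0.826, 0.564, 0.0]
contact_force: [-1.2, 0.8, -3.4]
opening: 0.0072
finger_force: 69.8
```

Emit:
{"op": "send_rows", "data": {
  "increments": "0 0 0.02 0;0 0 0.02 0;0 0 0.02 0;0 0 0.015 0;0 0 0 0;0 0 0 0;0 0 0 0;0 0 0 0;0 0 0 0;0 0 0 0"
}}

```text
time_s: 23.2
tcp_pos: [0.5889, -0.2513, 0.2043]
eef_rot: [-0.0, 0.826, 0.564, 0.0]
contact_force: [-0.0, -0.8, -3.5]
opening: 0.0071
finger_force: 69.8
```

Emit:
{"op": "send_rows", "data": {
  "increments": "0 0 0.01 0;0 0 0.01 0;0 0 0.005 0;0 0 0 0;0 0 0 0;0 0 0 0;0 0 0 0;0 0 0 0;0 0 0 0;0 0 0 0"
}}

```text
time_s: 24.2
tcp_pos: [0.5889, -0.2512, 0.2033]
eef_rot: [-0.0, 0.826, 0.564, 0.0]
contact_force: [-0.5, 0.0, -3.0]
opening: 0.0072
finger_force: 69.8
```

```bash
python3 - <<'E'
from h import *
p,d=snapshot("side");cv2.imwrite("pics/s2.png",p);crop("pics/s2.png","pics/s2c.png",260,180,380,300,5)
print(observe()['moment'])
E
```

```text
[-0.01853408  0.01687077 -0.06031883]
```

View pics/s2c.png

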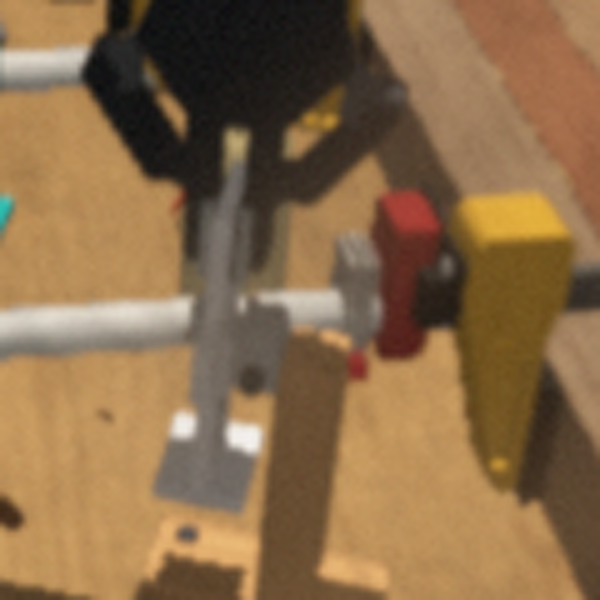

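The view shows the plate at crop (215,330), in front of the block at (262,340) and level with the pin. The ledge hangs at (205,470), clear of the post. I'll keep lowering until I feel contact.

Emit:
{"op": "send_rows", "data": {
  "increments": "0 0 0.01 0;0 0 0.01 0;0 0 0 0;0 0 0 0;0 0 0 0;0 0 0 0;0 0 0 0;0 0 0 0;0 0 0 0;0 0 0 0"
}}

```text
time_s: 25.25
tcp_pos: [0.589, -0.2513, 0.203]
eef_rot: [0.0, 0.826, 0.564, 0.0]
contact_force: [-2.1, 1.3, 5.8]
opening: 0.007
finger_force: 71.1
```

Emit:
{"op": "send_rows", "data": {
  "increments": "0 0 0.01 0;0 0 0.01 0;0 0 0 0;0 0 0 0;0 0 0 0;0 0 0 0;0 0 0 0;0 0 0 0;0 0 0 0;0 0 0 0"
}}

```text
time_s: 26.25
tcp_pos: [0.5891, -0.2514, 0.2028]
eef_rot: [0.0, 0.826, 0.564, 0.0]
contact_force: [-4.6, 2.5, 10.4]
opening: 0.007
finger_force: 71.9
```

Emit:
{"op": "send_rows", "data": {
  "increments": "0 0 -0.015 0;0 0 -0.015 0;0 0 0 0;0 0 0 0;0 0 0 0;0 0 0 0;0 0 0 0;0 0 0 0;0 0 0 0;0 0 0 0",
  "force": 20
}}

```text
time_s: 27.25
tcp_pos: [0.589, -0.2513, 0.2029]
eef_rot: [0.0, 0.826, 0.564, 0.0]
contact_force: [-1.7, 0.5, 4.8]
opening: 0.0073
finger_force: 71.0
```

Emit:
{"op": "send_rows", "data": {
  "increments": "0 0 0 0;0 0 0 0;0 0 0 0;0 0 0 0;0 0 0 0;0 0 0 0;0 0 0 0;0 0 0 0;0 0 0 0;0 0 0 0",
  "claw": 0.5
}}

```text
time_s: 28.25
tcp_pos: [0.5889, -0.2512, 0.2029]
eef_rot: [-0.0, 0.826, 0.564, 0.0]
contact_force: [0.2, -0.8, 0.1]
opening: 0.0426
finger_force: 0.0
```

Emit:
{"op": "send_rows", "data": {
  "increments": "0 0 -0.1 0;0 0 -0.2 0;0 0 -0.3 0;0 0 -0.4 0;0 0 -0.5 0;0 0 -0.5 0;0 0 -0.5 0;0 0 -0.5 0;0 0 0 0;0 0 0 0"
}}

```text
time_s: 29.25
tcp_pos: [0.589, -0.2514, 0.3236]
eef_rot: [0.0, 0.826, 0.564, 0.0]
contact_force: [-0.7, 0.5, -0.7]
opening: 0.0428
finger_force: 0.0
```

Emit:
{"op": "send_rows", "data": {
  "increments": "0.6 0 0 0;0.6 0 0 0;0.6 0 0 0;0.6 0 0 0;0.6 0 0 0;0.6 0 0 0;0.6 0 0 0;0.4 0 0 0;0 0 0 0;0 0 0 0"
}}

```text
time_s: 30.25
tcp_pos: [0.6554, -0.0808, 0.3226]
eef_rot: [0.0, 0.826, 0.564, -0.0]
contact_force: [0.1, -0.9, 0.6]
opening: 0.0425
finger_force: 0.0
```

```bash
python3 - <<'E'
from h import *
p,d=snapshot("side");cv2.imwrite("pics/s3.png",p);crop("pics/s3.png","pics/s3c.png",260,180,380,300,4)
p,d=snapshot("top");cv2.imwrite("pics/t3.png",p);crop("pics/t3.png","pics/t3c.png",330,110,410,200,4)
C=np.zeros((480,800,3),np.uint8);C[:,:480]=cv2.imread('pics/s3c.png');C[:360,480:]=cv2.imread('pics/t3c.png');cv2.imwrite('pics/c3.png',C)
E
```

```text
(no output)
```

View pics/c3.png

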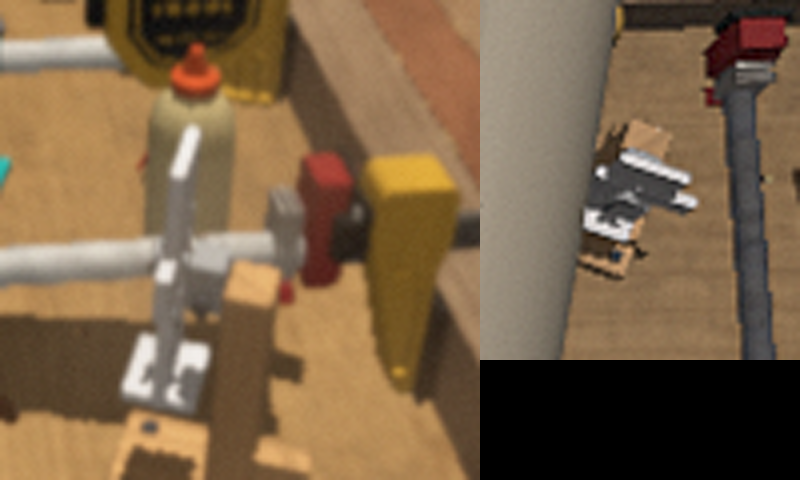

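The bracket hangs upright on the pin in front of the block (plate at crop (175,230)). Its ledge is clear of the post and the foot, and the gripper is well away.

```bash
python3 -c "
from cell import *
print(close_job())"
```

```text
the job is handed in; nothing more can be done
None
```

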